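# Set the pass-through hatch on its stay

### The arm

A 6-joint arm with a two-finger parallel gripper is mounted at the origin on the work surface. World frame = base frame: x ahead of the robot, y to its left, z up, the work surface at z = 0. Lengths are in m, angles in rad, forces in N, time in s.
With the tool pointing down it reaches from about 0.275 to 0.875 m from the base axis. Payload 12.5 kg.
Tool frame: the origin (TCP) lies on the centre line of the jaws, within the pads' length; the fingertips stand 25 mm ahead of it and the grasp point (between the pads) lies 6 mm ahead of it (robot.tcp_to_tips is the distance from the TCP to the fingertips, in m); z points along the fingers, y is the direction in which the jaws open and shut (so a half turn about z gives the same grasp; the last joint's range is limited). The gripper opens to 85 mm and grips with 20 to 120 N. Pads are 22 mm wide; open, the fingers measure 114 mm over their backs; the gripper's body (76 mm by 85 mm) begins 54 mm behind the grasp point. The pads swing forward as they close: fully open they stand 13 mm farther back than shut.
Start: joints at [1.159, 0.351, 1.652, -0, 1.139, -0.085], TCP at [0.177, 0.521, 0.234] pointing down, gripper open.
Joint ranges: [-2.75, 2.75], [-0.79, 2.1], [0.01, 2.65], [-1.57, 4.71], [0.07, 3.14], [-2.87, 2.87]. Speed limits (rad/s): [2.22, 2.22, 2.79, 3.14, 3.14, 3.14].

### API

Orientations are given as [roll, pitch, yaw] about the fixed x, y, z axes, in that order (R = Rz(yaw) Ry(pitch) Rx(roll)).
In Python, from station import sensors, camera, ticket, robot gives the robot as it stands. The module is installed in compiled form; this text tells all that it offers.
- The arm moves only by the tool move_arm, never from a script. Its argument "plan" is one flat list of numbers, 5 for each row, row after row: the shift along the tool's x, y, z in m, then the turn about the tool's z in degrees, then the finger opening in m, from 0 to 0.0854. In form: [dx, dy, dz, yaw, hand, dx, dy, dz, yaw, hand, ...]. A call has exactly 8 rows; each row shifts and turns the pose as measured when the row begins, along the tool's axes as they then stand; what a row does not reach is not made up. A row lasts 1/10 s, in which the tool goes at most 50 mm and 8.59 degrees, less where a joint would pass 70% of its speed; a pose out of reach is approached as far as the arm can. A call with a gripper value outside its range is refused whole. The fingers move at their own pace and stop on an object; "squeeze" is the grip in N (left out, the last holds). Time passes only in rows, so rows that do not move let the fingers close, or fill a call up. It gives the time, the measured TCP pose, the force and the opening at its end, in the units of the state.
- sensors.state(): the state, without advancing time (a new reading comes with each control period).
- camera(name): name is "scene" or "top" or "wrist"; returns a dict with "img" (384x512x3 uint8, red, green, blue), "z_map" (384x512 float32, m along the optical axis (not along the pixel's ray), 0 where there is no reading), "fx", "fy", "cx", "cy" (pixels), "cam_to_world" (4x4, takes a point from camera to world coordinates); the wrist camera has in their place "mount" (4x4, takes a point from camera to tool coordinates, whose origin is the TCP and whose axes are the flange's). Camera axes: x right, y up, looking along -z (the intrinsics and any distortion apply to the point x, -y, -z); pixel columns grow to the right and rows downward; lengths in m; the calibration is good to about 2 mm. A picture is of the moment at which its call begins: read the wrist's pose just before it.
- ticket.sign_off(): hands the job in, once; it reports no verdict.
The state is a dict: "time_s": time; "qpos": joint angles; "qvel": joint speeds; "joint_efforts": joint torques, N m; "tool_pos": TCP position; "tool_rot": TCP orientation; "force": force on the tool from outside, world axes, zero at the start; "wrist_torque": the same for the moment, N m; "grip_width": finger opening in m.
Only numpy, scipy, OpenCV 4.12 (cv2) and the standard library are available. Lean on these libraries where they do the work, as an engineer would, in place of code of your own. Each camera call takes 0.05 s, during which the arm holds its last target. There are 200 camera calls.

### The job

The hatch must stand open for airing: take the stay by its knob, push the sash outwards with it and hook the stay on its pin by the second hole from the knob. Find the pin by feel and do not force the bar down on it; press it fully home and let go, so that the pin alone holds the sash open, and leave the things on the window board where they are.

Things in the scene. Friction and masses are not known exactly. Their poses are not given: they have to be found in the camera images.
- hatch: All sizes in these notes in mm. Glazed pass-through hatch standing on the bench: an aluminium frame 540 wide and 335 high with a white window board 22 thick in front (board top 22 above the bench, reaching 220 from the window plane towards the robot). Origin: on the bench below the middle of the window plane, on the robot's side of the sash. Axes: +x outwards (away from the robot, the way the sash opens), +y left along the frame, z up.
- sash (a joint): Opening angle of the glazed sash (320 wide) about its upright left hinge, rad: 0 shut, grows as its right edge swings outwards. Hinge axis at x 22, y 162 in the hatch frame. A spring hinge closes it: 0.4 N m at 0, 1.2 N m at 0.4 (about 2 to 5 N at the stay); left alone it swings shut.
- swivel (a joint): Sideways turn of the stay on the sash, rad, against the sash: 0 = bar square to the sash towards the robot, positive = knob swung to the left (+y of the hatch). Free, light. It starts 0.45 to 1.05, sash shut.
- stay (a joint): Lift angle of the stay bar about a level axis at its pivot, rad: 0 = level, its lower stop (bar top 35 above the bench); it cannot go lower and falls back to 0 by its weight. Grows to 0.6 as the knob is raised.
- stay_pivot (a point): The stay's pivot on the sash's bottom rail, half-way through the bar, 32.5 above the bench; at x -24, y -80 in the hatch frame with the sash shut, i.e. 46 towards the robot and 242 to the right of the hinge axis, and it turns with the sash.
- knob (a point): Centre of the upright steel knob (18 diameter, 30 high, on a thin stem) at the free end of the stay, 210 from the pivot, 23.5 above the bar's middle line: 56 above the bench when level; the knob's foot is 6 above the bar's top. Stay: flat steel bar 232 x 20 x 5, 0.18 to 0.28 kg, five 9 mm holes at 60, 90, 120, 150, 180 from the pivot.
- hole4 (a point): Centre of the second hole from the knob, half-way through the bar: 150 from the pivot and 60 from the knob's axis, on the straight line between them.
- pin_plate: Slotted steel plate (56 x 38 x 3) screwed to the window board. Origin: middle of its underside, at x -84, y -80 of the hatch; axes as the hatch. The pin (7 diameter, round top 40 above the bench, 5 above the top of a level bar; its foot collar 28.5 above the bench) stands on the slot's middle line (y = 0) but is clamped anywhere from -10 to +10 along x: its place is not reported, it must be felt or seen.
- reagent: Bystander: reagent bottle 48 diameter, 110 high, on the board's right end. Origin: middle of its underside.
- dishes: Bystander: stack of three dishes, 91 diameter, 43 high, on the board's left end. Origin: middle of its underside.
- marker: Bystander: marker pen 125 long, 14 thick, lying on the right of the board. Origin: underside, near its middle.

How it is judged:
On the way:
1. the sash has been pushed open by at least 0.2 rad (value of joint sash above 0.2 rad), for 0.1 s.
At the end, for the whole second after the job is handed in: The second hole from the knob is over the pin (within 13 mm of the plate's middle, which the slot's length allows), the bar is fully down (lift under 0.02 rad), the sash is held open (over 0.28 rad) by the pin and everything is released and still (horizontal distance between hole4 and pin_plate below 0.013 m and value of joint stay between -0.02 and 0.02 rad and value of joint sash above 0.28 rad and velocity of joint sash between -0.02 and 0.02 rad/s and velocity of joint stay between -0.05 and 0.05 rad/s); the robot touches nothing.
It fails at once if the bar is forced against the pin with more than 30 N (contact force between stay and pin_plate above 30 N).
It fails at once if the bottle, the dishes or the marker is shoved by more than 25 mm (distance of any of reagent, dishes, marker from where it was at the start of the episode above 0.025 m).
It fails at once if the bottle or the dishes are tipped (angle between any of reagent, dishes's own z axis and vertical above 0.35 rad).
It also fails if it takes over 61 s, if anything falls off the work surface, if the arm or the gripper's body presses on something with over 40 N, if the wrist force passes 120 N, or if a joint passes its speed limit or range.

## Working session

There is one attempt and no reset: what is moved stays moved. The work goes in short steps, Python scripts to look and compute and a tool call to move; the robot and the scene stay as the last step left them, time stands still between calls to the robot, and variables do not carry over. Pictures are saved under pics/ and viewed, about 8 in all and at most 12, crops included, and the job is handed in when it is done.

Besides the shell and the picture viewer there is one more tool, called after "Request:" as a command line: name --argument value ..., lists and objects as JSON in quotes. move_arm: Moves the arm, as the interface text tells. Its arguments: {"type":"object","properties":{"plan":{"type":"array","items":{"type":"number"}},"squeeze":{"type":"number"}},"required":["plan"]}

```bash
mkdir -p pics
cat > h.py <<'E'
import numpy as np, cv2
from station import sensors, camera, ticket, robot
def world(c,u,v,T=None):
    z=c["z_map"][v,u]; T=c["cam_to_world"] if T is None else T
    p=np.stack([(u-c["cx"])*z/c["fx"],-(v-c["cy"])*z/c["fy"],-z,np.ones_like(z)],-1)
    return (p@np.array(T).T)[...,:3]
def cloud(c,T=None):
    v,u=np.mgrid[:384,:512]; return world(c,u,v,T)
E
python3 - <<'E'
from h import *
s=sensors.state(); print({k:np.round(v,3) for k,v in s.items()})
for n in ("scene","top"):
    c=camera(n); cv2.imwrite(f"pics/{n}0.png",c["img"][:,:,::-1]); np.savez(f"{n}0.npz",**c)
    print(n,c["fx"],np.round(c["cam_to_world"],3))
E
```

```text
{'time_s': np.float64(0.0), 'qpos': array([ 1.159,  0.351,  1.652,  0.   ,  1.139, -0.085]), 'qvel': array([ 0.001, -0.001, -0.001, -0.   ,  0.001, -0.   ]), 'joint_efforts': array([ 1.0000e-03, -5.0611e+01, -2.9140e+01, -0.0000e+00,  5.0000e-03,
       -0.0000e+00]), 'tool_pos': array([0.176, 0.521, 0.234]), 'tool_rot': array([-3.14 , -0.   ,  2.815]), 'force': array([ 1.186, -0.141, -0.476]), 'wrist_torque': array([-0.024,  0.055, -0.014]), 'grip_width': np.float64(0.085)}
scene 358.48207036992716 [[-0.982 -0.162  0.094  0.672]
 [ 0.187 -0.852  0.488  0.44 ]
 [ 0.001  0.497  0.868  0.803]
 [ 0.     0.     0.     1.   ]]
top 463.9510701652262 [[ 1.000e-03  9.950e-01 -1.030e-01  4.740e-01]
 [-1.000e+00  1.000e-03  4.000e-03  1.100e-02]
 [ 5.000e-03  1.030e-01  9.950e-01  1.226e+00]
 [ 0.000e+00  0.000e+00  0.000e+00  1.000e+00]]
```

View pics/scene0.png

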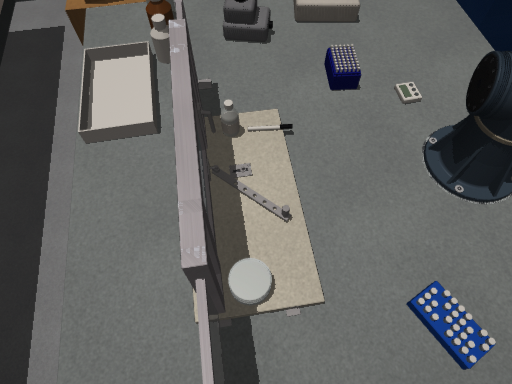

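View pics/top0.png

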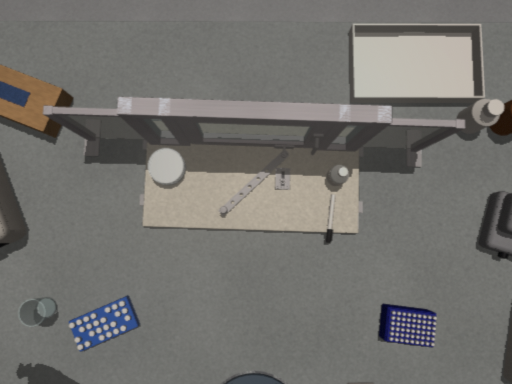

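Top view: knob at about (224,210), plate at (283,182), bottle at (340,175), dishes at (166,166), marker at (331,215). Now I'll turn these into positions.

Run:
```python
from h import *
c=dict(np.load("top0.npz")); P=cloud(c)
def at(u,v,r=2): 
    p=P[v-r:v+r+1,u-r:u+r+1].reshape(-1,3); return np.round(np.median(p,0),4)
for n,(u,v) in dict(knob=(224,210),plate=(278,187),boardL=(160,225),boardR=(345,227),bench=(250,260),frameL=(150,103),frameR=(380,113),dish=(166,166),bot=(342,171),mk=(331,215)).items(): print(n,at(u,v))
X,Y,Z=P[...,0],P[...,1],P[...,2]
# board front edge line: min x with z~.022 per column
m=(Z>.016)&(Z<.028)
e=[]
for u in range(155,350,5):
    vs=np.where(m[190:250,u])[0]
    if len(vs): e.append(P[190+vs.max(),u,:2])
e=np.array(e); k=np.polyfit(e[:,1],e[:,0],1); print("front edge x=",k, np.std(e[:,0]-np.polyval(k,e[:,1])))
for v in (200,215):
    us=np.where(m[v,130:370])[0]+130; print("ends",P[v,us.min()],P[v,us.max()])
# frame top
m=(Z>.325)&(Z<.345); pts=P[m]; print("frame top",pts.min(0),pts.max(0)); 
r=cv2.minAreaRect(pts[:,:2].astype(np.float32)); print(r)
# knob
m=(Z>.06)&(Z<.08)&(np.hypot(X-at(224,210)[0],Y-at(224,210)[1])<.03); print("knob",P[m].mean(0),m.sum())
im=c["img"][150:240,190:360,::-1]; cv2.imwrite("pics/crop.png",cv2.resize(im,None,fx=4.7,fy=4.7,interpolation=2))
```

```text
knob [0.5343 0.0735 0.0698]
plate [ 0.5967 -0.0642  0.025 ]
boardL [0.4979 0.2415 0.0208]
boardR [ 0.4931 -0.2369  0.0218]
bench [ 0.4075  0.0085 -0.    ]
frameL [0.7304 0.2057 0.3363]
frameR [ 0.7113 -0.2455  0.3361]
dish [0.6454 0.2207 0.0663]
bot [ 0.6242 -0.2101  0.1327]
mk [ 0.5236 -0.1992  0.0337]
front edge x= [0.01544599 0.48923687] 0.010196687835485531
ends [0.56261094 0.28398129 0.02216479] [ 0.563062   -0.27214561  0.02332575]
ends [0.5236827  0.28557134 0.0223833 ] [ 0.52405912 -0.27101904  0.02430011]
frame top [ 0.69099764 -0.26854692  0.32503854] [0.74328093 0.27066212 0.34335791]
((0.7179051041603088, 0.001107722520828247), (0.5390142798423767, 0.03796884045004845), 88.16028594970703)
knob [0.53632633 0.07581765 0.06999675] 40
```

View pics/crop.png

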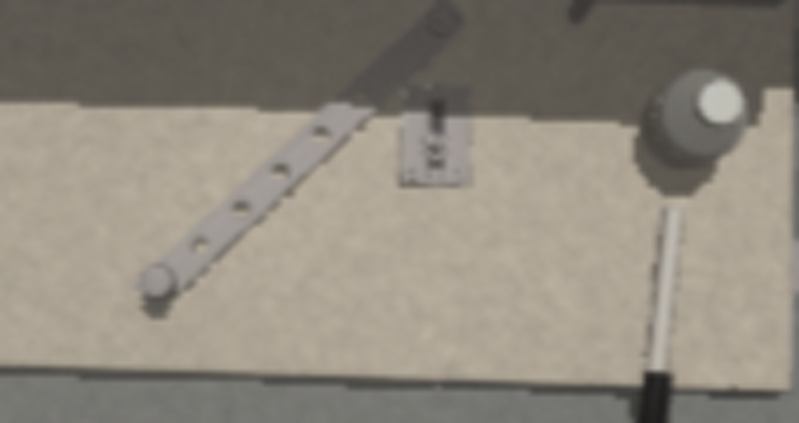

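Crop: pivot at about (440,18), holes clear, plate with its dark slot at about (435,135), knob at (158,280). I'll fit the hatch frame and plan the first travel.

```bash
cat >> h.py <<'E'
def ray(c,u,v,z,T=None):
    T=np.array(c["cam_to_world"] if T is None else T)
    d=T[:3,:3]@np.array([(u-c["cx"])/c["fx"],-(v-c["cy"])/c["fy"],-1]); o=T[:3,3]
    return o+d*(z-o[2])/d[2]
def R2(a): return np.array([[np.cos(a),-np.sin(a)],[np.sin(a),np.cos(a)]])
def shift(tgt,yaw_t=None):
    "tool-frame shift (m) and tool-z turn (deg) to world target"
    s=sensors.state(); y=s["tool_rot"][2]; d=np.array(tgt)-s["tool_pos"]
    t=[np.cos(y)*d[0]+np.sin(y)*d[1], np.sin(y)*d[0]-np.cos(y)*d[1], -d[2]]
    return np.round(t,4), None if yaw_t is None else -np.degrees((yaw_t-y+np.pi)%(2*np.pi)-np.pi)
E
python3 - <<'E'
from h import *
c=dict(np.load("top0.npz"))
f=lambda x,y:(190+x/4.7-.4,150+y/4.7-.4)
pl=[ray(c,*f(x,y),.025)[:2] for x,y in((400,185),(468,187))]; print("plate front corners",pl)
be=[ray(c,*f(x,y),.022)[:2] for x,y in((0,368),(790,390))]; print("board edge",be)
pv=ray(c,*f(440,18),.035)[:2]; kn=ray(c,*f(158,278),.071)[:2]; print("pivot",pv,"knob",kn,np.linalg.norm(pv-kn))
hs=[ray(c,*f(x,y),.035)[:2] for x,y in((320,131),(281,168),(241,205),(200,243))]; print("holes",np.round(hs,4),[np.linalg.norm(h-pv) for h in hs])
yaw=-np.arctan2(be[0][0]-be[1][0],be[0][1]-be[1][1]); print("yaw",yaw)
R=R2(yaw); mid=(pl[0]+pl[1])/2
print("origin via plate",mid-R@[-84-28,-80],"via pivot",pv-R@[-24,-80], "edge x", R.T@(be[0]-(pv-R@[-24,-80])))
print("bottle etc")
print(shift([.536,.076,.234],np.arctan2(*(kn-pv)[::-1])))
E
```

```text
plate front corners [array([ 0.5915037 , -0.05555368]), array([ 0.59043206, -0.09318832])]
board edge [array([0.49051984, 0.16460924]), array([ 0.47877094, -0.26969894])]
pivot [ 0.683369   -0.07755631] knob [0.53739327 0.07541506] 0.21144539988044483
holes [[ 0.6203 -0.0111]
 [ 0.5998  0.0103]
 [ 0.5794  0.0322]
 [ 0.5585  0.0546]] [np.float64(0.09158871586923871), np.float64(0.12123864889196534), np.float64(0.15117798284221162), np.float64(0.18178067240794737)]
yaw -0.027045382744229036
origin via plate [114.71337589  76.86765907] via pivot [26.83795897 79.2441773 ] edge x [-24.1993273  -79.76313805]
bottle etc
(array([-0.4833, -0.3057,  0.    ]), np.float64(27.61775775507401))
```

Request:
move_arm --plan '[-0.04, -0.025, 0, 0, 0.06, -0.04, -0.025, 0, 0, 0.06, -0.04, -0.025, 0, 0, 0.06, -0.04, -0.025, 0, 0, 0.06, -0.04, -0.025, 0, 0, 0.06, -0.04, -0.025, 0, 0, 0.06, -0.04, -0.025, 0, 0, 0.06, -0.04, -0.025, 0, 0, 0.06]' --squeeze 20

```text
time_s: 0.9
tool_pos: [0.4198, 0.221, 0.2323]
tool_rot: [-3.139, -0.002, 2.824]
force: [0.3, 0.6, 0.8]
grip_width: 0.0601
```

Request:
move_arm --plan '[-0.033, -0.021, 0, 0, 0.06, -0.033, -0.021, 0, 0, 0.06, -0.033, -0.021, 0, 0, 0.06, -0.033, -0.021, 0, 0, 0.06, 0, 0, 0, 7, 0.06, 0, 0, 0, 7, 0.06, 0, 0, 0, 7, 0.06, 0, 0, 0, 7, 0.06]'

```text
time_s: 1.7
tool_pos: [0.5244, 0.0876, 0.2299]
tool_rot: [-3.135, -0.002, 2.312]
force: [0.3, -0.3, -0.5]
grip_width: 0.0602
```

Run:
```python
from h import *
from scipy.spatial.transform import Rotation as Ro
s=sensors.state(); c=camera("wrist"); print(s["time_s"],s["tool_pos"],s["tool_rot"],s["force"],s["grip_width"])
T=np.eye(4);T[:3,:3]=Ro.from_euler("xyz",s["tool_rot"]).as_matrix();T[:3,3]=s["tool_pos"]
np.savez("w1.npz",TW=T@c["mount"],**c); print(np.round(c["mount"],3))
cv2.imwrite("pics/w1.png",c["img"][:,:,::-1])
```

```text
1.7 [0.52443758 0.08757477 0.22989974] [-3.13535434e+00 -1.88858870e-03  2.31191661e+00] [ 0.30435026 -0.31556754 -0.49976151] 0.06023445719197029
[[-0.001  0.957  0.289  0.073]
 [ 1.     0.001 -0.001  0.   ]
 [-0.001  0.289 -0.957 -0.14 ]
 [ 0.     0.     0.     1.   ]]
```

View pics/w1.png

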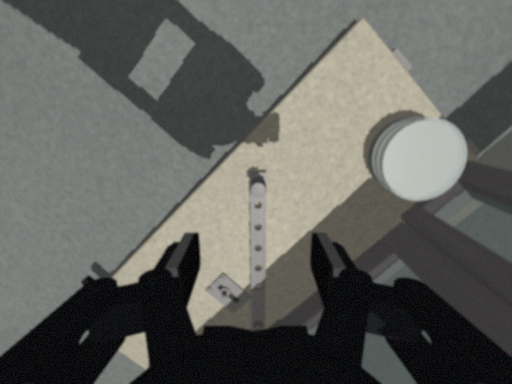

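Wrist: knob at about (259,188), bar running straight down the picture, plate at (226,291). Zoom in on the plate for the pin.

Run:
```python
from h import *
c=dict(np.load("w1.npz")); T=c["TW"]
cv2.imwrite("pics/w1c.png",cv2.resize(c["img"][265:320,200:275,::-1],None,fx=10,fy=10,interpolation=2))
print("knob",ray(c,259,186,.071,T), "plate",ray(c,226,291,.025,T))
for u,v in ((258,206),(258,227),(258,248),(258,268)): print(ray(c,u,v,.035,T))
P=cloud(c,T); print("knobdepth",np.median(P[184:189,256:262].reshape(-1,3),0))
print("plate z", np.round(P[275:307:3,208:245:4,2],3))
```

```text
knob [0.53470007 0.08193468 0.071     ] plate [ 0.61449588 -0.07362604  0.025     ]
[0.55855375 0.0546341  0.035     ]
[0.57796722 0.03352051 0.035     ]
[0.59830203 0.01140488 0.035     ]
[ 0.6185865 -0.010656   0.035    ]
knobdepth [0.5346245  0.08145949 0.06964865]
plate z [[0.022 0.022 0.022 0.022 0.024 0.022 0.022 0.022 0.022 0.021]
 [0.021 0.021 0.021 0.027 0.027 0.026 0.022 0.022 0.022 0.021]
 [0.021 0.022 0.027 0.026 0.025 0.026 0.024 0.023 0.022 0.022]
 [0.022 0.026 0.026 0.022 0.025 0.026 0.025 0.026 0.022 0.022]
 [0.024 0.026 0.025 0.023 0.026 0.025 0.025 0.027 0.024 0.022]
 [0.025 0.027 0.025 0.028 0.028 0.029 0.024 0.025 0.025 0.023]
 [0.021 0.025 0.025 0.028 0.035 0.029 0.025 0.026 0.026 0.024]
 [0.022 0.022 0.026 0.024 0.04  0.024 0.023 0.024 0.026 0.026]
 [0.022 0.022 0.021 0.024 0.024 0.024 0.024 0.021 0.024 0.027]
 [0.022 0.022 0.022 0.022 0.024 0.025 0.026 0.022 0.024 0.025]
 [0.022 0.022 0.022 0.022 0.024 0.026 0.025 0.025 0.024 0.021]]
```

View pics/w1c.png

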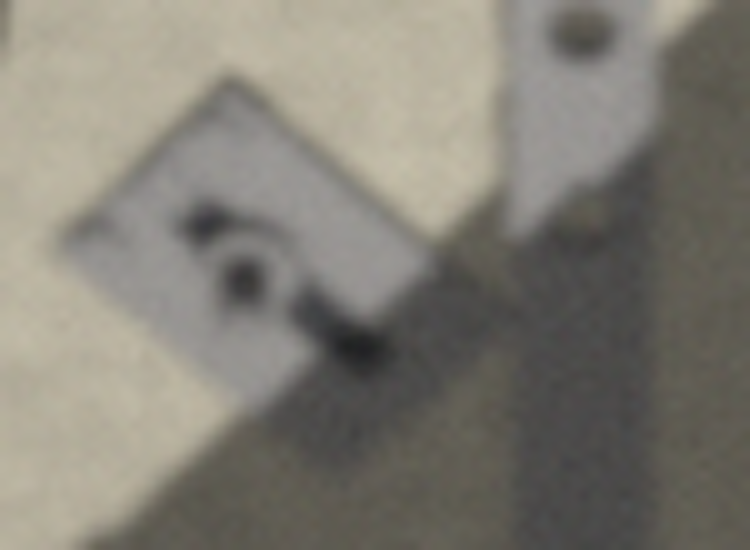

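Pin tip is at crop (243,283) → pixel (224,293), collar around it at (225.5,292), so it sits towards the robot's end of the slot. Compute it, then descend on the knob.

Run:
```python
from h import *
c=dict(np.load("w1.npz")); T=c["TW"]
f=lambda x,y:(200+x/10-.45,265+y/10-.45)
print("pin",ray(c,*f(243,283),.040,T),"collar",ray(c,*f(258,276),.0285,T))
# plate corners: near-left(232,75)?, (60,245)
for q in ((232,78),(62,248),(440,265),(250,415)): print(ray(c,*f(*q),.025,T))
print("slot ends",ray(c,*f(200,218),.025,T),ray(c,*f(362,345),.025,T))
pv=np.array([.6815,-.0777]); print(shift([.538,.0765,.12],np.arctan2(.0765+.0777,.538-.6815)))
```

```text
pin [ 0.60823407 -0.06848143  0.04      ] collar [ 0.61365363 -0.07350174  0.0285    ]
[ 0.59128855 -0.05363397  0.025     ]
[ 0.59145528 -0.09111185  0.025     ]
[ 0.63298594 -0.05670969  0.025     ]
[ 0.62962886 -0.09442988  0.025     ]
slot ends [ 0.60271891 -0.07398752  0.025     ] [ 0.63368505 -0.07437443  0.025     ]
(array([-0.0174,  0.0027,  0.1099]), np.float64(-0.9023951650168707))
```

Request:
move_arm --plan '[-0.017, 0.003, 0.02, -1, 0.05, 0, 0, 0.03, 0, 0.05, 0, 0, 0.03, 0, 0.05, 0, 0, 0.03, 0, 0.05, 0, 0, 0.025, 0, 0.05, 0, 0, 0.015, 0, 0.05, 0, 0, 0, 0, 0.05, 0, 0, 0, 0, 0.05]'

```text
time_s: 2.55
tool_pos: [0.5375, 0.0764, 0.0743]
tool_rot: [-3.135, -0.002, 2.342]
force: [-0.5, 0.4, -0.1]
grip_width: 0.0501
```

```bash
cat >> h.py <<'E'
from scipy.spatial.transform import Rotation as Ro
def look(name):
    s=sensors.state(); c=camera("wrist"); T=np.eye(4)
    T[:3,:3]=Ro.from_euler("xyz",s["tool_rot"]).as_matrix();T[:3,3]=s["tool_pos"]; c["TW"]=T@c["mount"]
    np.savez(name+".npz",**c); cv2.imwrite(f"pics/{name}.png",c["img"][:,:,::-1]); return s,c
E
python3 - <<'E'
from h import *
s,c=look("w2"); print(s["tool_pos"],s["tool_rot"])
print(shift([.538,.0765,.067],np.arctan2(.0765+.0777,.538-.6815)))
E
```

```text
[0.53752722 0.07636877 0.0743467 ] [-3.13543902e+00 -2.09313462e-03  2.34212208e+00]
(array([-0.0002,  0.0004,  0.0075]), np.float64(1.2399224529176238))
```

View pics/w2.png

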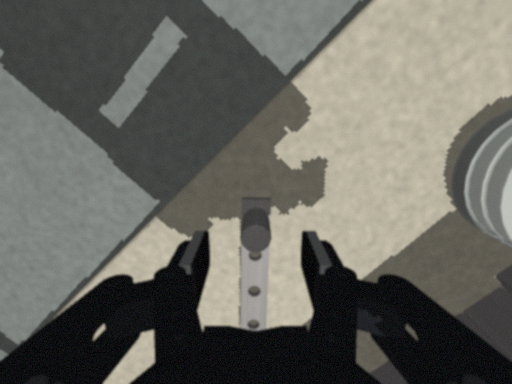

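The knob stands centred between the fingers (col 256); hole4 is at (254,291) and stays visible for servoing. Lower and grip.

Request:
move_arm --plan '[0, 0, 0.004, 1, 0.05, 0, 0, 0.003, 0, 0.03, 0, 0, 0, 0, 0.01, 0, 0, 0, 0, 0.01, 0, 0, 0, 0, 0.01, 0, 0, 0, 0, 0.01, 0, 0, 0, 0, 0.01, 0, 0, 0, 0, 0.01]' --squeeze 25

```text
time_s: 3.4
tool_pos: [0.539, 0.0765, 0.07]
tool_rot: [-3.139, 0.001, 2.324]
force: [-0.3, 0.8, -0.4]
grip_width: 0.015
```

```bash
cat > plan.py <<'E'
from h import *
O=np.array([.7065,.002]); yaw=-.027; H=np.array([.022,.162])
def state(th,bar,lift,hole=.210,up=.0235):
    "knob centre world for sash th, bar angle(world-hatch) bar=swivel-th"
    pv=H+R2(th)@[-.046,-.242]; r=hole*np.cos(lift)-up*np.sin(lift)
    k=pv+R2(-bar)@[-r,0]
    return O+R2(yaw)@k, .0325+hole*np.sin(lift)+up*np.cos(lift)
if __name__=="__main__":
    s=sensors.state(); print(s["tool_pos"],s["tool_rot"][2],s["force"],s["grip_width"])
    from scipy.optimize import fsolve
    pv=O+R2(yaw)@(H+[-.046,-.242]); print("pivot",pv)
    d=s["tool_pos"][:2]-pv; sw=np.pi-np.arctan2(d[1],d[0])+yaw; print("r",np.linalg.norm(d),"swivel",sw)
    pin=np.array([-.090,-.08])
    sol=fsolve(lambda q:H+R2(q[0])@[-.046,-.242]+R2(-q[1])@[-.150,0]-pin,[.38,0.]); print("th,bar",sol)
    for a in (0,.06,.12,.15):
        for th,b in ((0,sw),(sol[0]/2,(sw+sol[1])/2),tuple(sol)):
            k,z=state(th,b,a); print(a,round(th,3),round(b,3),np.round(k,4),round(z,4),"tool yaw",np.pi-b+yaw)
E
python3 plan.py
```

```text
[0.53895669 0.07651634 0.0699684 ] 2.3243497363122003 [-0.28831171  0.76195343 -0.44400008] 0.01498151274702568
pivot [ 0.68034901 -0.07732292]
r 0.20894570398316054 swivel 0.8005331327179498
th,bar [0.34269656 0.00923659]
0 0 0.801 [0.5382 0.0773] 0.056 tool yaw 2.3140595208718433
0 0.171 0.405 [0.5314 0.0051] 0.056 tool yaw 2.7097077934246543
0 0.343 0.009 [ 0.5544 -0.0734] 0.056 tool yaw 3.1053560659774657
0.06 0 0.801 [0.5395 0.076 ] 0.0686 tool yaw 2.3140595208718433
0.06 0.171 0.405 [0.5331 0.0044] 0.0686 tool yaw 2.7097077934246543
0.06 0.343 0.009 [ 0.5562 -0.0734] 0.0686 tool yaw 3.1053560659774657
0.12 0 0.801 [0.5412 0.0741] 0.081 tool yaw 2.3140595208718433
0.12 0.171 0.405 [0.5354 0.0033] 0.081 tool yaw 2.7097077934246543
0.12 0.343 0.009 [ 0.5587 -0.0735] 0.081 tool yaw 3.1053560659774657
0.15 0 0.801 [0.5422 0.073 ] 0.0871 tool yaw 2.3140595208718433
0.15 0.171 0.405 [0.5368 0.0027] 0.0871 tool yaw 2.7097077934246543
0.15 0.343 0.009 [ 0.5603 -0.0736] 0.0871 tool yaw 3.1053560659774657
```

Request:
move_arm --plan '[0, 0, -0.004, 0, 0.01, -0.0005, 0, -0.004, 0, 0.01, -0.0005, 0, -0.004, 0, 0.01, -0.0005, 0, -0.004, 0, 0.01, -0.001, 0, -0.004, 0, 0.01, -0.001, 0, -0.004, 0, 0.01, -0.001, 0, -0.004, 0, 0.01, 0, 0, 0, 0, 0.01]'

```text
time_s: 4.2
tool_pos: [0.544, 0.0718, 0.101]
tool_rot: [-3.141, 0.005, 2.324]
force: [2.8, -3.0, -3.6]
grip_width: 0.0147
```

Run:
```python
from h import *
s,c=look("w3"); print(s["tool_pos"],s["tool_rot"],s["force"],s["grip_width"])
P=cloud(c,c["TW"]); print(np.round([np.median(P[v-2:v+3,247:262].reshape(-1,3),0) for v in (245,275,300,320)],4))
```

```text
[0.54398113 0.07176271 0.1010486 ] [-3.14100579  0.00500092  2.32443506] [ 2.80590022 -3.03591773 -3.55642469] 0.014732926696592189
[[0.5444 0.0707 0.0992]
 [0.5813 0.0316 0.055 ]
 [0.594  0.0175 0.0527]
 [0.6093 0.0015 0.0498]]
```

View pics/w3.png

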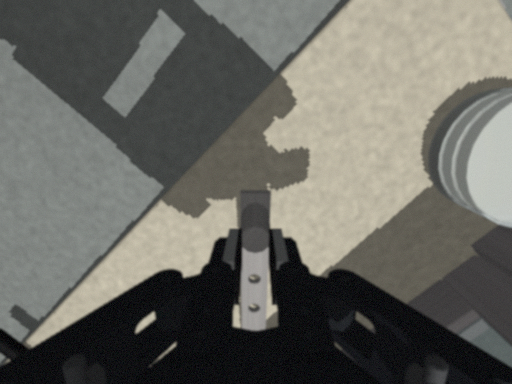

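Bar is lifted about 0.136 rad (bar top z 0.055 at the 147 mm point), knob firmly between the pads. Plan the outward push in two legs.

```bash
cat > rows.py <<'E'
from h import *
def rows(tgt,yaw_t,n):
    s=sensors.state(); y=s["tool_rot"][2]; d=(np.array(tgt)-s["tool_pos"])/n; dy=((yaw_t-y+np.pi)%(2*np.pi)-np.pi)/n
    for i in range(n):
        a=y+dy*i; print(np.round([np.cos(a)*d[0]+np.sin(a)*d[1],np.sin(a)*d[0]-np.cos(a)*d[1],-d[2]],4),round(-np.degrees(dy),2))
E
python3 -c "
from rows import *
rows([.552,0,.101],2.74,8)"
```

```text
[-0.0072 -0.0054 -0.    ] -2.98
[-0.007  -0.0058 -0.    ] -2.98
[-0.0066 -0.0061 -0.    ] -2.98
[-0.0063 -0.0065 -0.    ] -2.98
[-0.006  -0.0068 -0.    ] -2.98
[-0.0056 -0.0071 -0.    ] -2.98
[-0.0052 -0.0074 -0.    ] -2.98
[-0.0048 -0.0076 -0.    ] -2.98
```

Request:
move_arm --plan '[-0.0072, -0.0054, 0, -3, 0.01, -0.007, -0.0058, 0, -3, 0.01, -0.0066, -0.0061, 0, -3, 0.01, -0.0063, -0.0065, 0, -3, 0.01, -0.006, -0.0068, 0, -3, 0.01, -0.0056, -0.0071, 0, -3, 0.01, -0.0052, -0.0074, 0, -3, 0.01, -0.0048, -0.0076, 0, -3, 0.01]'

```text
time_s: 5.05
tool_pos: [0.5421, 0.0038, 0.0973]
tool_rot: [-3.137, -0.023, 2.759]
force: [-3.8, 0.5, -1.4]
grip_width: 0.015
```

```bash
python3 -c "
from rows import *
s,c=look('w4'); P=cloud(c,c['TW'])
for v in (235,250,275,300,315): print(np.round(np.median(P[v-1:v+2,250:259].reshape(-1,3),0),4))
print('final leg'); rows([.562,-.0735,.101],3.10,8)"
```

```text
[0.5369 0.0052 0.0966]
[0.5457 0.0017 0.0954]
[ 0.5843 -0.0142  0.0543]
[ 0.6064 -0.0232  0.0513]
[ 0.6208 -0.0286  0.0491]
final leg
[-0.0058 -0.0079 -0.0005] -2.42
[-0.0055 -0.0082 -0.0005] -2.42
[-0.0051 -0.0084 -0.0005] -2.42
[-0.0048 -0.0086 -0.0005] -2.42
[-0.0044 -0.0088 -0.0005] -2.42
[-0.004  -0.009  -0.0005] -2.42
[-0.0036 -0.0091 -0.0005] -2.42
[-0.0033 -0.0093 -0.0005] -2.42
```

Request:
move_arm --plan '[-0.007, -0.0079, -0.001, -2.4, 0.01, -0.0067, -0.0082, -0.001, -2.4, 0.01, -0.0063, -0.0084, -0.001, -2.4, 0.01, -0.006, -0.0086, -0.001, -2.4, 0.01, -0.0056, -0.0088, -0.001, -2.4, 0.01, -0.0052, -0.009, -0.001, -2.4, 0.01, -0.0048, -0.0091, -0.001, -2.4, 0.01, -0.0045, -0.0093, -0.001, -2.4, 0.01]'

```text
time_s: 5.9
tool_pos: [0.5611, -0.0713, 0.0998]
tool_rot: [3.13, -0.052, 3.102]
force: [-4.0, 1.0, -0.3]
grip_width: 0.0146
```

```bash
python3 -c "
from rows import *
s,c=look('w5'); P=cloud(c,c['TW']); print(s['force'],s['tool_pos'])
for v in (235,250,275,300,315): print(np.round(np.median(P[v-1:v+2,250:259].reshape(-1,3),0),4))
i=c['img'][200:345,190:330,::-1]; cv2.imwrite('pics/w5c.png',cv2.resize(i,None,fx=4,fy=4,interpolation=2))"
```

```text
[-4.01045836  0.96425552 -0.30420372] [ 0.56112857 -0.07134907  0.09977373]
[ 0.5556 -0.0719  0.0991]
[ 0.5652 -0.0723  0.0977]
[ 0.6052 -0.0736  0.0562]
[ 0.628  -0.0745  0.0532]
[ 0.6465 -0.0753  0.0466]
```

View pics/w5c.png

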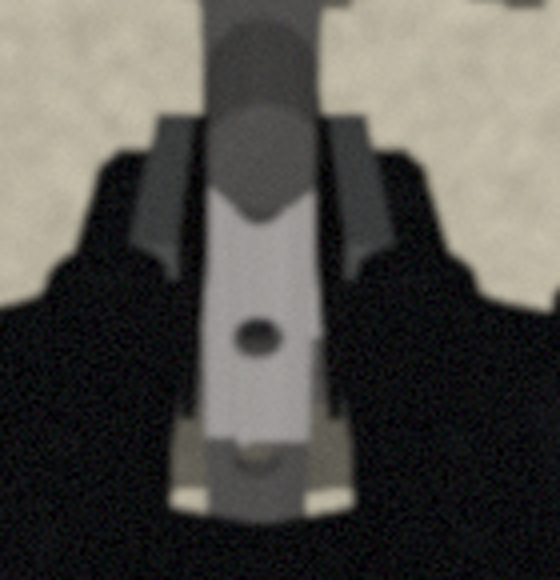

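Crop shows hole4 at (258,337) → pixel (254.5,284), about world (0.613,-0.074), already near the pin estimate. Refine the pin from depth in the earlier frames.

Run:
```python
from h import *
c=dict(np.load("w1.npz")); P=cloud(c,c["TW"])
v,u=np.mgrid[:384,:512]; m=(P[...,2]>.0275)&(v>278)&(v<305)&(u>205)&(u<238)
for a in zip(u[m],v[m],np.round(P[m],4)): print(*a)
print("top cam:")
c=dict(np.load("top0.npz")); P=cloud(c); m=(P[...,2]>.028)&(np.hypot(P[...,0]-.617,P[...,1]+.074)<.03); 
for a in zip(u[m],v[m],np.round(P[m],4)): print(*a)
c=dict(np.load("w5.npz")); print("hole4",ray(c,254.1,283.8,.0535,c["TW"]), ray(c,254.1,283.8,.0555,c["TW"]))
```

```text
222 279 [ 0.5966 -0.0609  0.0276]
226 287 [ 0.6091 -0.0669  0.0277]
210 288 [ 0.5935 -0.0835  0.0278]
222 288 [ 0.6056 -0.0714  0.0288]
223 288 [ 0.6066 -0.0704  0.0288]
224 288 [ 0.6082 -0.0702  0.0276]
225 288 [ 0.6088 -0.0686  0.0286]
226 288 [ 0.6096 -0.0673  0.0291]
227 288 [ 0.6108 -0.0666  0.0287]
228 288 [ 0.6122 -0.0661  0.0279]
221 289 [ 0.6056 -0.0735  0.0288]
222 289 [ 0.607  -0.0731  0.028 ]
223 289 [ 0.6079 -0.072   0.0282]
224 289 [ 0.609  -0.0711  0.0281]
225 289 [ 0.6096 -0.0694  0.0293]
226 289 [ 0.611  -0.0691  0.0283]
227 289 [ 0.6117 -0.0675  0.0292]
228 289 [ 0.6126 -0.0664  0.0296]
220 290 [ 0.6058 -0.076   0.0285]
221 290 [ 0.6068 -0.0749  0.0286]
222 290 [ 0.608  -0.0743  0.028 ]
223 290 [ 0.6092 -0.0735  0.0277]
224 290 [ 0.6102 -0.0726  0.0277]
226 290 [ 0.6117 -0.0696  0.0294]
227 290 [0.476  0.1419 0.3696]
228 290 [ 0.614  -0.0682  0.0286]
229 290 [ 0.6151 -0.0673  0.0285]
220 291 [ 0.6067 -0.077   0.0288]
221 291 [ 0.6076 -0.0758  0.0291]
222 291 [ 0.6089 -0.0752  0.0286]
223 291 [ 0.6093 -0.0732  0.0302]
224 291 [ 0.6102 -0.072   0.0307]
225 291 [ 0.611
[... 3214 characters left out ...]
.0303]
287 181 [ 0.612  -0.0874  0.0282]
281 182 [ 0.6093 -0.0717  0.0293]
282 182 [ 0.609  -0.0742  0.0313]
283 182 [ 0.609  -0.0768  0.0315]
284 182 [ 0.6094 -0.0796  0.028 ]
282 183 [ 0.6065 -0.0742  0.0308]
283 183 [ 0.6062 -0.0766  0.033 ]
284 183 [ 0.6066 -0.0795  0.0295]
288 183 [ 0.6068 -0.09    0.028 ]
283 185 [ 0.6013 -0.0768  0.0309]
287 186 [ 0.5988 -0.0872  0.0295]
281 187 [ 0.596  -0.0715  0.031 ]
287 187 [ 0.5962 -0.0872  0.0295]
288 187 [ 0.5963 -0.0899  0.0284]
279 188 [ 0.5935 -0.0664  0.0305]
280 188 [ 0.5936 -0.0691  0.0292]
285 188 [ 0.5936 -0.082   0.0296]
285 189 [ 0.591  -0.082   0.0299]
hole4 [ 0.61400636 -0.07385511  0.0535    ] [ 0.61275435 -0.07382143  0.0555    ]
```

Pin: (0.6123,-0.0742), wrist and top cameras agree within 1.5 mm. Hole4 is about 1 mm from it. Lower part way (bar bottom still at or above the pin top), compensating the spring sag per row.

Request:
move_arm --plan '[-0.001, 0, 0.0012, 0, 0.01, -0.001, 0, 0.0012, 0, 0.01, -0.001, 0, 0.0012, 0, 0.01, -0.001, 0, 0.0012, 0, 0.01, -0.001, 0, 0.0012, 0, 0.01, -0.001, 0, 0.0012, 0, 0.01, -0.001, 0, 0.0012, 0, 0.01, -0.001, 0, 0.0012, 0, 0.01]'

```text
time_s: 6.75
tool_pos: [0.5667, -0.0698, 0.0879]
tool_rot: [3.129, -0.059, 3.099]
force: [-3.6, 1.3, 0.1]
grip_width: 0.0142
```

```bash
cat > hole.py <<'E'
import sys
from h import *
s,c=look(sys.argv[1]); print(s['time_s'],s['tool_pos'],s['tool_rot'],s['force'],s['wrist_torque'])
P=cloud(c,c['TW']); z=np.median(P[272:300,250:259],1); 
g=cv2.GaussianBlur(cv2.cvtColor(c['img'],cv2.COLOR_RGB2GRAY)[266:300,244:265],(0,0),1); print(g[:,10])
w=np.clip(g[:,6:15].mean()-15-g[6:,6:15].astype(float),0,None)
vv,uu=np.mgrid[272:300,250:259]; u,v=(w*uu).sum()/w.sum(),(w*vv).sum()/w.sum()
print("hole px",u,v)
p=np.polyfit(range(272,300),z[:,2],1); zt=np.polyval(p,v); print("ztop",zt,"hole",ray(c,u,v,zt,c['TW']))
E
python3 hole.py w6
```

```text
6.75 [ 0.566657   -0.06983101  0.08787544] [ 3.12873171 -0.05884248  3.09925085] [-3.63614444  1.32953354  0.13115287] [-0.0372395   0.87839864 -0.00796371]
[154 154 155 155 155 155 155 154 154 154 154 154 155 155 154 154 152 144
 125  96  66  46  39  39  43  50  58  68  85 109 132 146 151 152]
hole px 253.76333419895386 289.6660093092776
ztop 0.04032718010566742 hole [ 0.62476148 -0.07289518  0.04032718]
```

Request:
move_arm --plan '[0.0005, -0.0004, -0.0003, 0, 0.01, 0.0005, -0.0004, -0.0003, 0, 0.01, 0.0005, -0.0004, -0.0003, 0, 0.01, 0.0005, -0.0004, -0.0003, 0, 0.01, 0.0005, -0.0004, -0.0003, 0, 0.01, 0.0005, -0.0004, -0.0003, 0, 0.01, 0.0003, -0.0004, -0.0003, 0, 0.01, 0, -0.0004, -0.0003, 0, 0.01]'

```text
time_s: 7.6
tool_pos: [0.5634, -0.0731, 0.0906]
tool_rot: [3.129, -0.058, 3.099]
force: [-4.5, 0.8, -0.9]
grip_width: 0.0148
```

```bash
sed -i 's/z=np.median(P\[272:300,250:259\],1)/z=np.median(P[272:300,[245,246,247,248,260,261,262,263]],1)/; s/print(g\[:,10\])/pass/' hole.py; python3 hole.py w7
python3 - <<'E'
from h import *
c=dict(np.load('w7.npz'));i=c['img'][200:345,190:330,::-1]; cv2.imwrite('pics/w7c.png',cv2.resize(i,None,fx=4,fy=4,interpolation=2))
c=dict(np.load('w6.npz'));print("w6",ray(c,253.8,289.7,.047,c["TW"]))
E
```

```text
7.6 [ 0.56340575 -0.07311118  0.09064823] [ 3.12868774 -0.05803994  3.09923348] [-4.49334307  0.75436245 -0.86111298] [0.03924463 0.70601814 0.06523734]
hole px 254.61933264427753 288.30245437576167
ztop 0.048513144137591585 hole [ 0.6169964  -0.07539023  0.04851314]
w6 [ 0.620501  -0.0727401  0.047    ]
```

View pics/w7c.png

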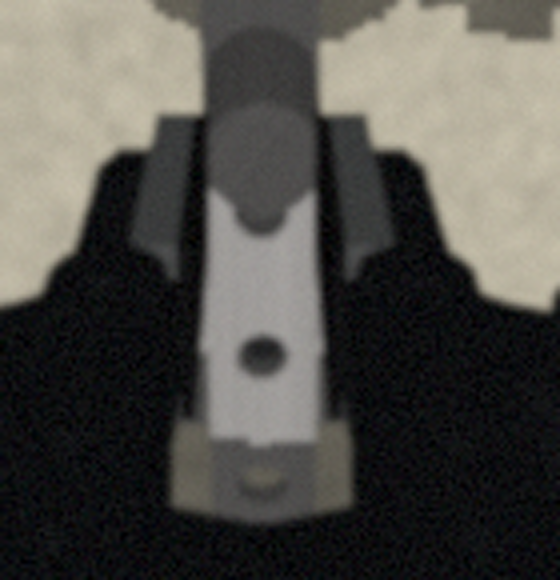

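Request:
move_arm --plan '[0.0006, 0.0002, 0.0003, 0, 0.01, 0.0006, 0.0002, 0.0003, 0, 0.01, 0.0006, 0.0002, 0.0003, 0, 0.01, 0.0006, 0.0002, 0.0003, 0, 0.01, 0.0006, 0.0001, 0.0003, 0, 0.01, 0.0006, 0, 0.0003, 0, 0.01, 0, 0, 0, 0, 0.01, 0, 0, 0, 0, 0.01]'

```text
time_s: 8.45
tool_pos: [0.5595, -0.072, 0.089]
tool_rot: [3.129, -0.058, 3.099]
force: [-4.4, 0.1, -0.3]
grip_width: 0.015
```

```bash
python3 hole.py w8
```

```text
8.45 [ 0.55952572 -0.0720442   0.08896713] [ 3.12874029 -0.05776627  3.09892955] [-4.36406939  0.07975563 -0.25104844] [0.00723458 0.70311607 0.01355773]
hole px 254.2150307439719 289.5201686894375
ztop 0.04722418234062434 hole [ 0.61387659 -0.07467851  0.04722418]
```

Request:
move_arm --plan '[0.0003, 0, 0.0006, 0, 0.01, 0.0003, 0, 0.0006, 0, 0.01, 0.0003, 0, 0.0006, 0, 0.01, 0.0003, 0, 0.0006, 0, 0.01, 0.0002, 0, 0.0006, 0, 0.01, 0.0002, 0, 0.0006, 0, 0.01, 0, 0, 0.0006, 0, 0.01, 0, 0, 0.0006, 0, 0.01]'

```text
time_s: 9.3
tool_pos: [0.5575, -0.0719, 0.0838]
tool_rot: [3.129, -0.058, 3.099]
force: [-4.3, 0.0, -0.9]
grip_width: 0.015
```

```bash
python3 hole.py w9
```

```text
9.3 [ 0.55746006 -0.07187451  0.08381653] [ 3.12873816 -0.0579461   3.09891293] [-4.2930072   0.0056466  -0.85602045] [0.03592238 0.78950405 0.01130685]
hole px 253.98588157692623 293.4316005698572
ztop 0.0434035271344861 hole [ 0.61415592 -0.07479802  0.04340353]
```

Request:
move_arm --plan '[0.0003, 0, 0.0005, 0, 0.01, 0.0002, 0, 0.0005, 0, 0.01, 0.0002, 0, 0.0005, 0, 0.01, 0.0002, 0, 0.0005, 0, 0.01, 0.0001, 0, 0.0005, 0, 0.01, 0, 0, 0.0005, 0, 0.01, 0, 0, 0.0003, 0, 0.01, 0, 0, 0, 0, 0.01]'

```text
time_s: 10.15
tool_pos: [0.5564, -0.0718, 0.0803]
tool_rot: [3.129, -0.057, 3.099]
force: [-3.9, 0.3, -0.4]
grip_width: 0.0148
```

```bash
python3 hole.py w10;  python3 - <<'E'
from h import *
c=dict(np.load('w10.npz'));i=c['img'][200:345,190:330,::-1]; cv2.imwrite('pics/w10c.png',cv2.resize(i,None,fx=4,fy=4,interpolation=2))
E
```

```text
10.15 [ 0.55641559 -0.07180438  0.08031273] [ 3.12879002 -0.0573265   3.09890363] [-3.85477153  0.33847834 -0.4457251 ] [-0.00853079  0.67154299  0.00264402]
hole px 253.7926616153335 294.1513868153301
ztop 0.041027577791463175 hole [ 0.61299796 -0.07487783  0.04102758]
```

View pics/w10c.png

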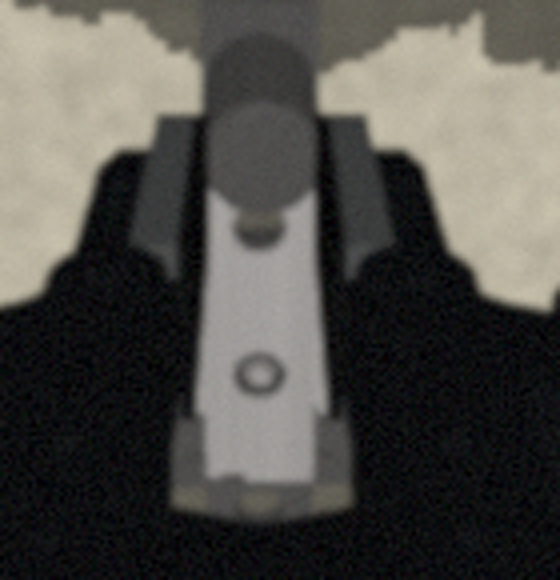

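The pin top shows centred in hole4 at crop (260,375), with no contact force. Keep lowering.

Request:
move_arm --plan '[0.0002, 0, 0.0007, 0, 0.01, 0.0002, 0, 0.0007, 0, 0.01, 0.0002, 0, 0.0007, 0, 0.01, 0.0001, 0, 0.0007, 0, 0.01, 0.0001, 0, 0.0007, 0, 0.01, 0, 0, 0.0007, 0, 0.01, 0, 0, 0.0007, 0, 0.01, 0, 0, 0, 0, 0.01]'

```text
time_s: 11.0
tool_pos: [0.5554, -0.0718, 0.0751]
tool_rot: [3.129, -0.057, 3.099]
force: [-4.2, 0.3, -1.0]
grip_width: 0.0151
```

```bash
python3 hole.py w11
```

```text
11.0 [ 0.55543032 -0.07177036  0.07511264] [ 3.12891197 -0.05682328  3.09893026] [-4.2427379   0.2546047  -1.02397337] [0.03155959 0.58659764 0.08015444]
hole px 253.9944059922253 293.6741727505452
ztop 0.03731184705574223 hole [ 0.61068073 -0.07465393  0.03731185]
```

Request:
move_arm --plan '[0, 0, 0.0006, 0, 0.01, 0, 0, 0.0006, 0, 0.01, 0, 0, 0.0006, 0, 0.01, 0, 0, 0.0006, 0, 0.01, 0, 0, 0.0006, 0, 0.01, 0, 0, 0.0006, 0, 0.01, 0, 0, 0, 0, 0.01, 0, 0, 0, 0, 0.01]'

```text
time_s: 11.85
tool_pos: [0.5548, -0.0717, 0.0711]
tool_rot: [3.129, -0.058, 3.099]
force: [-4.5, -0.3, -0.1]
grip_width: 0.0147
```

```bash
python3 hole.py w12
```

```text
11.85 [ 0.55481219 -0.07165379  0.07110812] [ 3.12881633 -0.05787834  3.09900064] [-4.47234302 -0.29046809 -0.08282002] [-0.02371756  0.7567568   0.02747659]
hole px 254.10417100367232 296.18292833279094
ztop 0.034670028448564746 hole [ 0.61112244 -0.07451282  0.03467003]
```

Request:
move_arm --plan '[0, 0, 0.0006, 0, 0.01, 0, 0, 0.0006, 0, 0.01, 0, 0, 0.0006, 0, 0.01, 0, 0, 0.0006, 0, 0.01, 0, 0, 0.0006, 0, 0.01, 0, 0, 0, 0, 0.01, 0, 0, 0, 0, 0.01, 0, 0, 0, 0, 0.01]'

```text
time_s: 12.7
tool_pos: [0.5549, -0.0716, 0.0683]
tool_rot: [3.129, -0.057, 3.099]
force: [-4.9, -0.0, 1.1]
grip_width: 0.0145
```

```bash
python3 hole.py w13
```

```text
12.7 [ 0.55490686 -0.07162341  0.06832531] [ 3.1289168  -0.05716011  3.0990942 ] [-4.94593475 -0.04780766  1.12906153] [0.08101803 0.80357422 0.06883651]
hole px 254.13401503830187 297.2689243731101
ztop 0.03383737311608096 hole [ 0.61083152 -0.07446204  0.03383737]
```

Request:
move_arm --plan '[0, 0, 0.0006, 0, 0.01, 0, 0, 0.0006, 0, 0.01, 0, 0, 0.0006, 0, 0.01, 0, 0, 0.0006, 0, 0.01, 0, 0, 0.0006, 0, 0.01, 0, 0, 0.0006, 0, 0.01, 0, 0, 0.0006, 0, 0.01, 0, 0, 0.0006, 0, 0.01]'

```text
time_s: 13.55
tool_pos: [0.5551, -0.0717, 0.0638]
tool_rot: [3.129, -0.056, 3.099]
force: [-5.0, -0.6, 3.8]
grip_width: 0.0147
```

```bash
python3 hole.py w14
```

```text
13.55 [ 0.55513214 -0.07165739  0.06375402] [ 3.12913906 -0.05582985  3.09910702] [-5.00122653 -0.58855491  3.75246773] [0.03642622 0.80135755 0.04386466]
hole px 254.48233488651405 298.4626625001391
ztop 0.03221408525383365 hole [ 0.61010652 -0.07424452  0.03221409]
```

The pads now slide down the knob with +3.8 N, so the bar is on its lower stop. Release and lift clear.

Request:
move_arm --plan '[0, 0, 0, 0, 0.02, 0, 0, 0, 0, 0.03, 0, 0, 0, 0, 0.045, 0, 0, 0, 0, 0.05, 0, 0, 0, 0, 0.05, 0, 0, -0.002, 0, 0.05, 0, 0, -0.003, 0, 0.05, 0, 0, -0.005, 0, 0.05]'

```text
time_s: 14.4
tool_pos: [0.5579, -0.0721, 0.0741]
tool_rot: [3.13, -0.05, 3.099]
force: [-0.3, -0.5, -0.0]
grip_width: 0.0501
```

Run:
```python
from h import *
s,c=look("w15"); print(s["tool_pos"],s["force"],s["grip_width"])
P=cloud(c,c["TW"])
for v in range(230,330,12): print(v,np.round(np.median(P[v-1:v+2,252:258].reshape(-1,3),0),4))
i=c['img'][180:345,160:350,::-1]; cv2.imwrite('pics/w15c.png',cv2.resize(i,None,fx=3,fy=3,interpolation=2))
```

```text
[ 0.55792709 -0.0720981   0.07414633] [-0.33766732 -0.52863733 -0.03782345] 0.0500534185625822
230 [ 0.5504 -0.0722  0.0709]
242 [ 0.5577 -0.0726  0.0709]
254 [ 0.589  -0.0734  0.0224]
266 [ 0.5925 -0.0737  0.035 ]
278 [ 0.6016 -0.0741  0.0349]
290 [ 0.6101 -0.0745  0.0372]
302 [ 0.6213 -0.075   0.0352]
314 [ 0.6313 -0.0755  0.0352]
326 [ 0.6468 -0.0762  0.0297]
```

View pics/w15c.png

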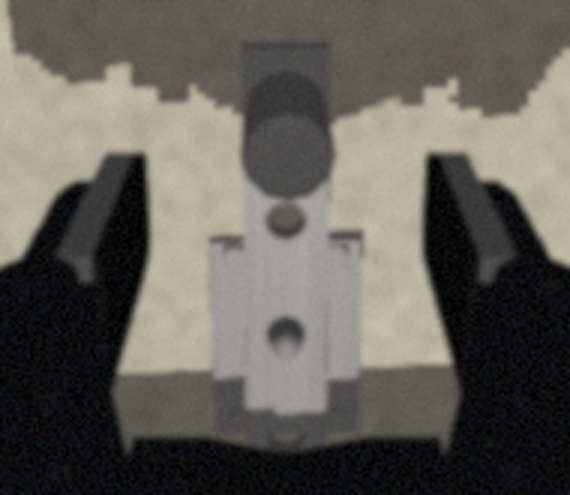

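Bar top reads 0.035 along its length, and the pin stands through hole4 at crop (286,335). Withdraw straight up.

Request:
move_arm --plan '[0, 0, -0.01, 0, 0.05, 0, 0, -0.015, 0, 0.05, 0, 0, -0.025, 0, 0.05, 0, 0, -0.03, 0, 0.05, 0, 0, -0.03, 0, 0.05, 0.03, 0, -0.03, 0, 0.05, 0.03, 0, 0, 0, 0.05, 0, 0, 0, 0, 0.05]'

```text
time_s: 15.25
tool_pos: [0.5042, -0.0716, 0.2292]
tool_rot: [3.131, -0.045, 3.099]
force: [1.1, 0.4, -0.5]
grip_width: 0.0501
```

Run:
```python
from h import *
s,c=look("w16"); print(s["tool_pos"],s["force"],s["qvel"])
t=camera("top"); np.savez("top1.npz",**t); o=dict(np.load("top0.npz"))
P0,P1=cloud(o),cloud(t)
for n,(u,v) in dict(dish=(166,166),bot=(342,171),mk=(331,215)).items():
    d=np.abs(t["img"][v-12:v+13,u-12:u+13].astype(int)-o["img"][v-12:v+13,u-12:u+13]).mean(); print(n,d,P0[v,u],P1[v,u])
P=cloud(c,c["TW"]); m=(P[...,2]>.030)&(P[...,2]<.041)&(np.abs(P[...,1]+.074)<.009)&(P[...,0]>.545)&(P[...,0]<.70)
q=P[m]; k=np.polyfit(q[:,0],q[:,2],1); print("bar slope",k,len(q))
a=cv2.resize(c["img"],(400,300)); b=cv2.resize(t["img"],(400,300)); cv2.imwrite("pics/fin.png",np.hstack([a,b])[:,:,::-1])
```

```text
[ 0.50420873 -0.07161232  0.22922475] [ 1.06438905  0.40615599 -0.54399672] [ 0.0039573  -0.00349999 -0.09937755  0.00221513  0.0175631   0.00562652]
dish 17.745066666666666 [0.64511681 0.22036033 0.06789236] [0.64557007 0.22091554 0.06481989]
bot 10.384 [ 0.6242619  -0.21012526  0.13144288] [ 0.62446513 -0.21042515  0.12995984]
mk 87.83466666666666 [ 0.5235607  -0.19916457  0.03496671] [ 0.50282477 -0.11061386  0.53632151]
bar slope [0.00074009 0.03446702] 1061
```

View pics/fin.png

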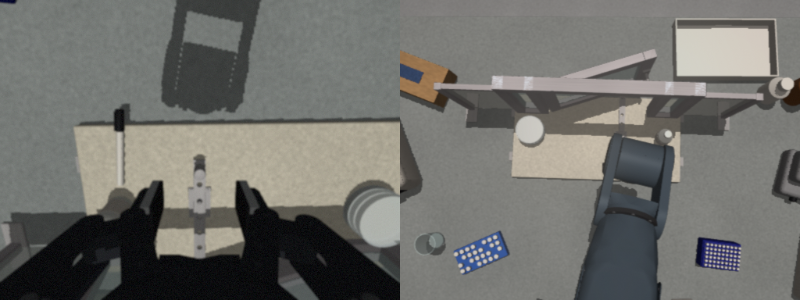

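The sash stands open at about 0.35 rad, the bar is level (slope 0.0007) and on the pin, and the bystanders are in place with the gripper well clear. One settling call, then I'll hand in.

Request:
move_arm --plan '[0, 0, 0, 0, 0.05, 0, 0, 0, 0, 0.05, 0, 0, 0, 0, 0.05, 0, 0, 0, 0, 0.05, 0, 0, 0, 0, 0.05, 0, 0, 0, 0, 0.05, 0, 0, 0, 0, 0.05, 0, 0, 0, 0, 0.05]'

```text
time_s: 16.15
tool_pos: [0.5084, -0.072, 0.2274]
tool_rot: [3.13, -0.046, 3.099]
force: [-0.4, -1.1, -0.6]
grip_width: 0.0501
```

```bash
python3 -c "
from h import *
print(ticket.sign_off())"
```

```text
the job is handed in; nothing more can be done
None
```

The sash is open and held by the pin through the second hole from the knob. I handed the job in at about 16 s of the 61 s; the sign-off gives no verdict.

**What I did:** I gripped the knob, lifted the bar about 0.14 rad and pushed the sash out. I found the pin by camera, depth and feel, and lowered the bar in small steps. While the bar was going down over the pin, the vertical wrist force stayed at about 1 N. I then pressed on until the pads slid down the knob at about 3.8 N, released, and withdrew straight up.

**Last checks:**
- **Bar:** level, with its top at 34.9 to 35.2 mm and a fitted slope of 0.0007. The pin is visible through hole 4.
- **Sash:** clearly open in the top view. My geometry puts it at about 0.34 rad, but I did not measure the angle directly.
- **Bystanders:** the dishes and bottle read within 1 mm sideways of where they started. In the final top view the arm hid the marker, so its automatic comparison was invalid. The wrist picture shows it lying on the right of the board, and the arm never came near it.
- **Robot:** the gripper is open and about 0.17 m above the stay.

**Disagreements:** the top and wrist cameras differed by 1 to 2 mm on the pin and by up to 6 mm on the knob. The wrist reading of the knob was off, so I used the holes in the bar to place it. The tool also drifted about 0.05 rad in tilt during the push, with no visible effect.

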